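Start the weighing place and print the zero ticket

ROBOT

A 6-joint arm with a two-finger parallel gripper is mounted at the origin on the work surface. World frame = base frame: x ahead of the robot, y to its left, z up, the work surface at z = 0. Lengths are in m, angles in rad, forces in N, time in s.
With the tool pointing down it reaches from about 0.3 to 0.775 m from the base axis. Payload 14.6 kg.
Tool frame: the origin (TCP) lies between the finger pads; the fingertips stand 25 mm ahead of it and the grasp point (between the pads) lies 6 mm ahead of it; z points along the fingers, y is the line along which they close (so a half turn about z gives the same grasp; the last joint's range is limited). The gripper opens to 94 mm and grips with 3 to 60 N. Pads are 16 mm wide; open, the fingers measure 119 mm over their backs; the gripper's body (75 mm by 177 mm) begins 78 mm behind the grasp point.
Start: joints at [-1.367, 0.3, 1.521, -0, 1.321, -0.067], TCP at [0.147, -0.53, 0.23] pointing down, gripper open.
Joint ranges: [-3.03, 3.03], [-0.79, 2.21], [0.23, 2.52], [-1.04, 4.18], [0, 3.07], [-2.55, 2.55]. Speed limits (rad/s): [2.22, 2.22, 2.57, 3.14, 3.14, 3.14].

INTERFACE

Orientations are given as a unit quaternion [x, y, z, w].
In Python, from rig import r, vision, ticket gives the robot as it stands. The module is installed in compiled form; this text tells all that it offers.
- The arm moves only by the shell command python3 -m jog 'ROWS' [OPENING] [FORCE]. ROWS is JSON, a list of rows, each an object of numbers: "dx", "dy", "dz": the shift along the tool's x, y, z as a fraction of full scale; "rx", "ry", "rz": the turn, a rotation vector about the tool's x, y, z as a fraction of full scale. A call has 1 to 10 rows; each row shifts and turns the commanded pose from where the row before left it, along the tool's axes as they then stand; what a row does not reach is not made up. Full scale, the value 1, is 0.25 m for a shift and 0.1 rad for a turn. A row lasts 1/8 s, in which the tool goes at most 62.5 mm and 10.7 degrees, less where a joint would pass 70% of its speed; a pose out of reach is approached as far as the arm can. A call with a number of a shift or a turn outside -1 to 1 is refused whole. A call with a gripper value outside its range is refused whole. OPENING is the closure, from -1 (fully open) to 1 (shut), set as the call begins (- or left out, the last holds). The fingers move at their own pace and stop on an object; FORCE is the grip in N (left out, the last holds). Time passes only in rows, so rows that do not move let the fingers close. It gives the time, the measured TCP pose, the force, the opening and the grip force at its end, in the units of the state.
- r.state(): the state, without advancing time (a new reading comes with each control period).
- vision.capture(name): name is "scene" or "top" or "wrist"; returns a dict with "img" (384x512x3 uint8, red, green, blue), "z_map" (384x512 float32, m along the optical axis (not along the pixel's ray), 0 where there is no reading), "intrinsics" (3x3 intrinsics, pixels), "k1" (the pictures are not rectified: a ray, as slopes to the right and down, at radius r is drawn at 1 + k1 r^2 times it, then the intrinsics apply), "origin" and "attitude" of the camera in the world. Camera axes: x right, y up, looking along -z (the intrinsics and any distortion apply to the point x, -y, -z); pixel columns grow to the right and rows downward; lengths in m; the calibration is good to about 2 mm. A picture is of the moment at which its call begins.
- ticket.hand_in(): hands the job in; it is judged then, once.
The state is a dict: "clock": time; "qpos": joint angles; "dq": joint speeds; "joint_efforts": joint torques, N m; "eef_pos": TCP position; "tool_rot": TCP orientation; "contact_force": force on the tool from outside, world axes, zero at the start; "wrist_torque": the same for the moment, N m; "gripper_width": finger opening in m; "grasp_force": force on a finger pad.
Only numpy, scipy, OpenCV 4.12 (cv2) and the standard library are available. Lean on these libraries where they do the work, as an engineer would, in place of code of your own. Each camera call takes 0.05 s, during which the arm holds its last target. There are 200 camera calls.

TASK

Start up the weighing place: first switch the ticket printer on by pushing down the raised far end of its rocker switch until it is fully over, then on the balance press the round power key, the long tare bar and the square print key, in that order, letting each come up again. Press lightly with the fingertips, the balance above all, one key at a time, and leave the narrow menu key alone. Keep off the weighing pan and its dish, and do not lift or shift the balance, the printer or anything else on the bench.

Things in the scene. Friction and masses are not known exactly. Their poses are not given: they have to be found in the camera images.
- balance: portable balance, light grey, loose on four rubber feet, 1.0 to 2.0 kg; 260 mm deep (its x), 230 wide (its y), front to its -x (to the robot), +y is left seen from there; origin under its centre on the bench. From the front: flat key panel 32 mm high (x -130 to -72 mm) with four dark grey rubber keys in a row, sloping display, rear housing 56 mm high with a round steel pan
- key_power_top (a point): centre of the top face of the round power key, 22 mm across, the leftmost key (balance frame x -103, y +88 mm); top 41 mm above the bench, standing 9 mm proud of the panel
- key_tare_top (a point): centre of the top face of the tare key, the long bar 64 mm (balance y) by 22 mm, second from the left (x -103, y +29 mm), top 41 mm above the bench
- key_menu_top (a point): centre of the top face of the menu key, the narrow one 12 mm (balance y) by 22 mm, third from the left (x -103, y -36 mm), top 41 mm above the bench; not to be pressed
- key_print_top (a point): centre of the top face of the print key, 24 mm square, the rightmost key (x -103, y -86 mm), top 41 mm above the bench
- key_power (a joint): travel of the power key: 0 up, 0.006 m fully down; it needs 1 N to start moving, 3.8 N to reach 0.002, 9.4 N to be fully down, springs back up when let go; it counts as pressed beyond 0.002
- key_tare (a joint): travel of the tare bar, as for the power key
- key_menu (a joint): travel of the menu key, as for the power key
- key_print (a joint): travel of the print key, as for the power key
- pan: round steel weighing pan of the balance, 124 mm across and 4 mm thick, its top 65 mm above the bench, its centre at x +58, y 0 mm of the balance; origin at the centre of its underside
- dish: empty aluminium weighing dish, 68 mm across and 14 high, standing loose on the pan; origin under its centre
- printer: ticket printer, mid grey, loose on rubber feet, 0.7 to 1.3 kg; 220 mm deep (its x), 160 wide (its y), front to its -x; origin under its centre on the bench. Flat front deck 58 mm high (x -110 to +5 mm) with a rocker switch on the right (-y) and a flat fixed feed pad on the left; behind it a round dark roll cover 102 mm high, with the end of a paper ticket
- rocker (a joint): printer's rocker switch: 0 off, 0.38 rad fully on, counts as on beyond 0.31; stays where left. Turns about the printer's y. Face 36 mm long (printer x), 24 wide, a shallow V of two halves. Off: far end (towards the paper) stands 9 mm above the V's bottom, near end 3 mm; on: the reverse. Takes about 2 N at the far end
- rocker_far_end (a point): spot on the face of the rocker's far half, 14 mm from the pivot, moving with it: where to press. About 71 mm above the bench when off, 66 when on
- rocker_pivot (a point): pivot of the rocker, the bottom of the V, fixed to the printer at x -62, y -36, z +64 mm of it; the frame around the rocker is at z 59.5 mm
- weight: 200 g steel knob weight, 28 mm across, 54 high, standing between the balance and the printer; origin under its centre
- tweezers: steel tweezers lying in front of the printer, 125 mm long (their x), 8 high; origin under their middle
- marker: white marker pen with black cap lying in front of the balance, 132 mm long (its x), 15 thick; origin under its middle
- tape: roll of masking tape lying flat on the left, 104 mm across, 24 high; origin under its centre
- bottle: white sample bottle with red cap on the right, 72 mm across, 185 high; origin under its centre
- beaker: glass beaker standing on the left, 70 mm across, 85 high; origin under its centre
- jar: small amber jar standing on the right, 60 mm across, 70 high; origin under its centre

How it is judged:
On the way, in this order (a step that is already met when the one before it is completed fails the run):
1. the printer's rocker is switched fully over to on (value of joint rocker above 0.31 rad), for 0.05 s.
2. the balance's power key is pressed down (value of joint key_power above 0.002 m), for 0.05 s.
3. then the tare bar is pressed down, the power key let go (value of joint key_tare above 0.002 m and value of joint key_power below 0.001 m), for 0.05 s.
4. then the print key is pressed down, the tare bar let go (value of joint key_print above 0.002 m and value of joint key_tare below 0.001 m), for 0.05 s.
At the end, for the whole second after the job is handed in: the rocker is on (beyond 0.31 rad), all four keys are up again (within 1 mm), balance and printer stand level within 10 mm of where they were, the dish stands on the pan and all other loose things are within 12 mm of where they were (value of joint rocker above 0.31 rad and value of joint each of key_power, key_tare, key_print, key_menu below 0.001 m and distance of each of balance, printer from where it was at the start of the episode below 0.01 m and angle between each of balance, printer's own z axis and vertical below 0.05 rad and horizontal distance between dish and pan below 0.025 m and z of dish in the frame of pan below 0.008 m and distance of each of weight, tweezers, marker, tape, bottle, beaker, jar from where it was at the start of the episode below 0.012 m); the robot touches nothing.
It fails at once if a balance key is pressed (over 2 mm) while the printer is still off (value of joint rocker below 0.31 rad and value of joint any of key_power, key_tare, key_print above 0.002 m).
It fails at once if the menu key is pressed (over 1.5 mm), or two keys at once (value of joint key_menu above 0.0015 m or value of joint each of key_power, key_tare above 0.0015 m or value of joint each of key_tare, key_print above 0.0015 m or value of joint each of key_power, key_print above 0.0015 m).
It fails at once if the balance is pushed with more than 30 N or the printer with more than 60 N (contact force between any of the fingers, the arm and balance above 30 N or contact force between any of the fingers, the arm and printer above 60 N).
It fails at once if the weighing pan or the dish is touched (contact force between any of the fingers, the arm and pan above 0.3 N or contact force between any of the fingers, the arm and dish above 0.3 N).
It fails at once if the balance or the printer is lifted, tipped or shifted more than 10 mm, the dish moved more than 15 mm, or another loose thing more than 12 mm (distance of any of balance, printer from where it was at the start of the episode above 0.01 m or distance of dish from where it was at the start of the episode above 0.015 m or distance of any of weight, tweezers, marker, tape, bottle, beaker, jar from where it was at the start of the episode above 0.012 m or angle between any of balance, printer's own z axis and vertical above 0.05 rad).
It also fails if it takes over 53 s, if anything falls off the work surface, if the arm or the gripper's body presses on something with over 40 N, if the wrist force passes 120 N, or if a joint passes its speed limit or range.

## Working session

There is one attempt and no reset: what is moved stays moved. The work goes in short steps, Python scripts to look and compute and a shell command to move; the robot and the scene stay as the last step left them, time stands still between calls to the robot, and variables do not carry over. Pictures are saved under pics/ and viewed, at most 10 in all, crops included, and the job is handed in when it is done.

```bash
mkdir -p pics; cat > h.py <<'E'
import numpy as np, cv2
from rig import r, vision, ticket
def cap(n,f):
    c=vision.capture(n); np.savez(f'{f}.npz',**c); cv2.imwrite(f'pics/{f}.png',c['img'][...,::-1]); return c
def pts(c,uv=None):
    K=c['intrinsics'];k1=float(c['k1'])
    if uv is None:
        uv=np.stack(np.meshgrid(np.arange(512),np.arange(384)),-1).reshape(-1,2)
    uv=np.array(uv,float)
    d=(uv-[K[0,2],K[1,2]])/[K[0,0],K[1,1]]
    u=d.copy()
    for _ in range(10): u=d/(1+k1*(u**2).sum(1,keepdims=True))
    z=c['z_map'][np.round(uv[:,1]).astype(int),np.round(uv[:,0]).astype(int)]
    P=np.c_[u[:,0]*z,-u[:,1]*z,-z]
    A=np.array(c['attitude'])
    if A.shape!=(3,3):
        from scipy.spatial.transform import Rotation as R; A=R.from_quat(A).as_matrix()
    return P@A.T+c['origin']
E
python3 - <<'E'
from h import *
c=cap('top','top0'); s=cap('scene','scene0')
print(r.state())
for q in(c,s): print(q['origin'],q['attitude'],q['intrinsics'],q['k1'])
cv2.imwrite('pics/top0b.png',cv2.resize(c['img'][...,::-1],(800,600),interpolation=2))
E
```

```text
{'clock': 0.1, 'qpos': array([-1.36657783e+00,  3.00396580e-01,  1.52153340e+00, -1.61407338e-05,
        1.32071725e+00, -6.65939666e-02]), 'dq': array([ 0.0006776 , -0.00208791, -0.00032836, -0.00093934, -0.0012094 ,
       -0.00062789]), 'joint_efforts': array([ 8.10803540e-04, -5.32642221e+01, -3.53286660e+01,  7.08608679e-02,
        2.34606833e-02, -6.31309695e-05]), 'eef_pos': array([ 0.14708475, -0.52973914,  0.22994737]), 'tool_rot': array([ 9.90846167e-01,  1.34994800e-01, -4.40550527e-05, -5.25503053e-04]), 'contact_force': array([-0.39245601,  0.30140754, -0.07174305]), 'wrist_torque': array([-0.02130898,  0.01745373,  0.0602322 ]), 'grasp_force': 0.0, 'gripper_width': 0.09337886830178681}
[ 0.34580151 -0.02000137  1.01094837] [ 0.07939989 -0.05781355 -0.69753814  0.70978433] [[346.8923413    0.         254.33660762]
 [  0.         346.8923413  191.76134896]
 [  0.           0.           1.        ]] -0.04243096754915092
[ 1.15322191 -0.62081879  0.84910776] [0.37746626 0.1522643  0.34065762 0.84751825] [[400.83269026   0.         256.25550168]
 [  0.         400.83269026 192.06424425]
 [  0.           0.           1.        ]] -0.05621762838017907
```

View pics/top0b.png

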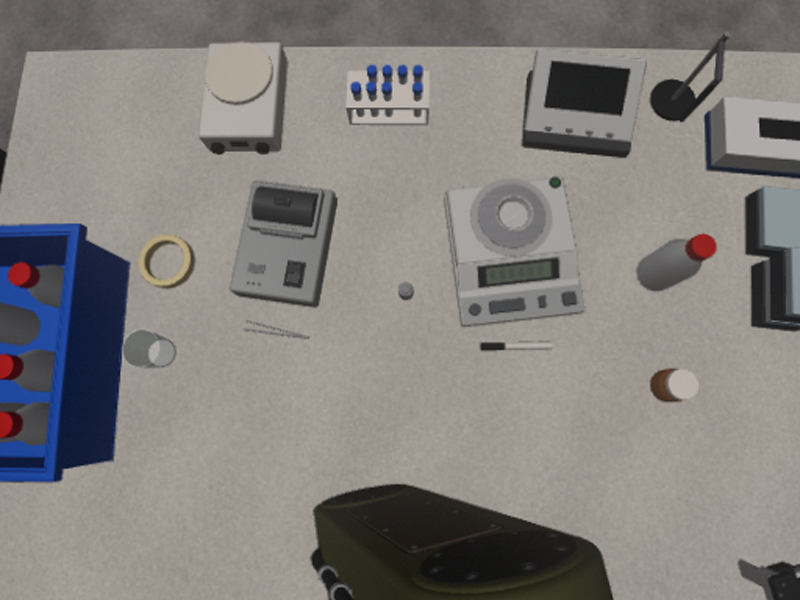

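View pics/scene0.png

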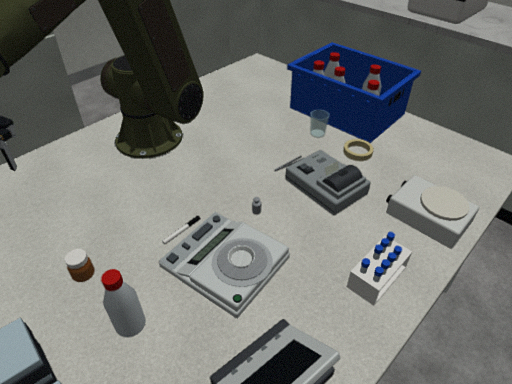

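The top view (800x600) shows the keys at about power (475,309), tare (507,305), menu (542,301) and print (569,299). The rocker is at (294,274). I'll enlarge crops of both.

```bash
python3 - <<'E'
from h import *
c=dict(np.load('top0.npz')); im=c['img'][...,::-1]
a=cv2.resize(im[165:215,280:380],None,fx=8,fy=8,interpolation=2)[:,:800]
b=cv2.resize(im[150:200,145:215],None,fx=8,fy=8,interpolation=2)[:200*2]
cv2.imwrite('pics/crop.png',a[:300]*1)
# tiles
o=np.zeros((600,800,3),np.uint8); o[:300]=cv2.resize(im[175:212,285:385],(800,296),interpolation=2)[:296].shape and np.vstack([cv2.resize(im[175:212,285:385],(800,296),interpolation=2),np.zeros((4,800,3),np.uint8)])
o[300:600,:560]=cv2.resize(im[155:193,150:220],(560,304),interpolation=2)[:300]
cv2.imwrite('pics/crop.png',o)
S=800/512
for n,u,v in[('power',475,309),('tare',507,305),('menu',542,301),('print',569,299),('rock',294,274),('rockfar',296,267),('jar',683,384),('mk',515,346),('wt',405,289)]:
    print(n,pts(c,[[u/S,v/S]]).round(4))
E
```

```text
power [[ 0.5213 -0.1294  0.0407]]
tare [[ 0.5299 -0.1877  0.0387]]
menu [[ 0.5376 -0.2507  0.0419]]
print [[ 0.5424 -0.3002  0.0402]]
rock [[0.5765 0.1992 0.0643]]
rockfar [[0.5886 0.1954 0.0683]]
jar [[ 0.3903 -0.479   0.0756]]
mk [[ 0.4585 -0.2059  0.0108]]
wt [[ 0.5536 -0.0021  0.0544]]
```

View pics/crop.png

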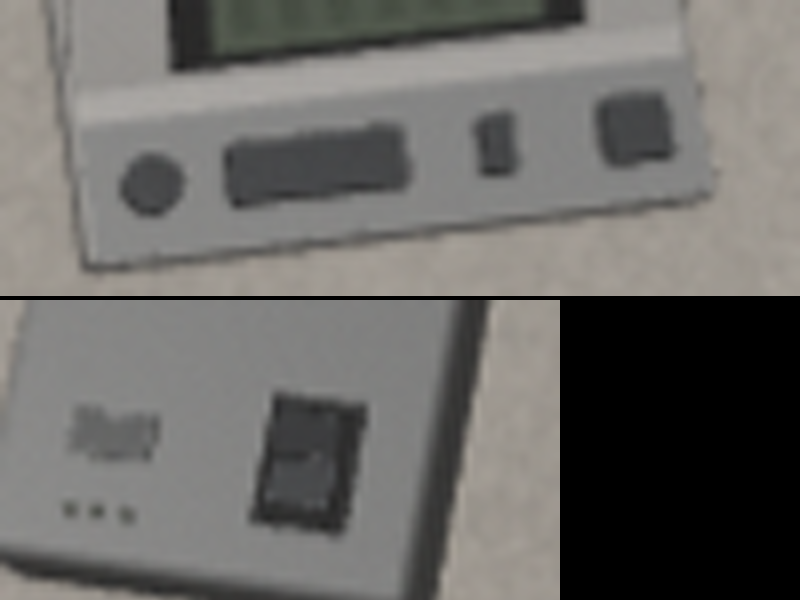

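```bash
cat >> h.py <<'E'
def onplane(c,uv,h):
    c=dict(c); c['z_map']=np.ones((384,512)); P=pts(c,uv); o=c['origin']; d=P-o
    return (o+d*((h-o[2])/d[:,2])[:,None])[:,:2]
def fit(m,w):
    m=np.array(m,float); a=m-m.mean(0); b=w-w.mean(0)
    t=np.arctan2((a[:,0]*b[:,1]-a[:,1]*b[:,0]).sum(),(a*b).sum()); R=np.array([[np.cos(t),-np.sin(t)],[np.sin(t),np.cos(t)]])
    o=w.mean(0)-R@m.mean(0); return o,t,R,w-(m@R.T+o)
def delta(goal,yaw):
    "tool-frame shift in units of .25 m and turn in .1 rad, tip goal (x,y,ztip)"
    s=r.state(); from scipy.spatial.transform import Rotation as R
    A=R.from_quat(s['tool_rot']); g=R.from_euler('z',yaw)*R.from_euler('x',np.pi)
    e=np.array(goal)+[0,0,.025]-s['eef_pos']
    print('clk',s['clock'],'pos',s['eef_pos'].round(4),'F',s['contact_force'].round(2),'w',round(s['gripper_width'],4))
    print('shift(cur frame)',(A.inv().apply(e)/.25).round(4),'(goal frame)',(g.inv().apply(e)/.25).round(4),'turn',((A.inv()*g).as_rotvec()/.1).round(3))
E
python3 - <<'E'
from h import *
c=dict(np.load('top0.npz'))
f=lambda L,u0,v0:[[u0+(x+.5)/8-.5,v0+(y+.5)/8-.5] for x,y in L]
k=onplane(c,f([(152,184),(317,166),(497,143),(636,129)],285,175),.041)
M=[(-.103,.088),(-.103,.029),(-.103,-.036),(-.103,-.086)]
o,t,R,e=fit(M,k); print('bal',o,t,(e*1e3).round(1)); print((np.array(M)@R.T+o).round(4))
# rocker frame corners FL,FR,NR,NL
k=onplane(c,f([(275,395-300),(367,408-300),(343,533-300),(250,520-300)],150,155),.0595)
print(k.round(4), np.linalg.norm(k-np.roll(k,1,0),axis=1))
o,t,R,e=fit([(-.038,-.022),(-.038,-.05),(-.086,-.05),(-.086,-.022)],k); print('prn',o,t,(e*1e3).round(1)); print('pivot',R@[-.062,-.036]+o,'far',R@[-.048,-.036]+o)
# cloud check for the deck heights and the bottle
P=pts(c); z=P[:,2]
b=P[(z>.17)&(z<.195)&(P[:,1]<-.3)&(P[:,0]>.4)&(P[:,0]<.75)]; print('bottle',b.mean(0),len(b))
q=R.T@(P[:,:2]-o).T
m=(abs(q[0])<.13)&(abs(q[1])<.1)&(z>.045); print('prn ext',[np.percentile(v[m],[1,50,99]).round(3) for v in (q[0],q[1],z)])
delta([*(R@[-.048,-.036]+o),.12],t)
E
```

```text
bal [ 0.63532814 -0.20147952] 0.1312326919313064 [[ 0.1 -0.4]
 [-0.3 -0.3]
 [ 0.5  0.3]
 [-0.3  0.4]]
[[ 0.5217 -0.1277]
 [ 0.5294 -0.1862]
 [ 0.5379 -0.2506]
 [ 0.5445 -0.3002]]
[[0.6038 0.214 ]
 [0.5994 0.1806]
 [0.5536 0.1867]
 [0.5579 0.2202]] [0.04631186 0.0337192  0.04614546 0.03377891]
prn [0.64484939 0.22792731] -0.13185505585228505 [[-0.5  2.9]
 [-1.3 -2.7]
 [ 0.6 -3. ]
 [ 1.2  2.8]]
pivot [0.57865453 0.20039115] far [0.59253301 0.19855052]
bottle [ 0.60150769 -0.47330727  0.18274823] 250
prn ext [array([-0.109, -0.005,  0.104]), array([-0.079, -0.007,  0.078]), array([0.049, 0.059, 0.101])]
clk 0.1 pos [ 0.1471 -0.5297  0.2299] F [-0.39  0.3  -0.07] w 0.0934
shift(cur frame) [ 2.4962 -2.33    0.3424] (goal frame) [ 1.3833 -3.1221  0.3398] turn [-1.000e-02  2.000e-03  4.027e+00]
```

```bash
python3 -m jog '[{"rz":0.805},{"rz":0.805},{"rz":0.805},{"rz":0.805},{"rz":0.805},{"dx":0.0576,"dy":-0.13},{"dx":0.0576,"dy":-0.13},{"dx":0.0576,"dy":-0.13},{"dx":0.0576,"dy":-0.13},{"dx":0.0576,"dy":-0.13}]' 1 5
python3 -m jog '[{"dx":0.0576,"dy":-0.13},{"dx":0.0576,"dy":-0.13},{"dx":0.0576,"dy":-0.13},{"dx":0.0576,"dy":-0.13},{"dx":0.0576,"dy":-0.13},{"dx":0.0576,"dy":-0.13},{"dx":0.0576,"dy":-0.13},{"dx":0.0576,"dy":-0.13},{"dx":0.0576,"dy":-0.13},{"dx":0.0576,"dy":-0.13}]'
python3 -m jog '[{"dx":0.0576,"dy":-0.13},{"dx":0.0576,"dy":-0.13},{"dx":0.0576,"dy":-0.13},{"dx":0.0576,"dy":-0.13},{"dx":0.0576,"dy":-0.13},{"dx":0.0576,"dy":-0.13},{"dx":0.0576,"dy":-0.13},{"dx":0.0576,"dy":-0.13},{"dx":0.0576,"dy":-0.13},{}]'
python3 - <<'E'
from h import *
delta([.5925,.1985,.09],-.1318)
c=cap('wrist','w1'); t=cap('top','t1')
o=cv2.resize(c['img'][...,::-1],(400,300)); cv2.imwrite('pics/w1b.png',np.hstack([o,cv2.resize(t['img'][100:235,100:280,::-1],(400,300))]))
E
```

```text
clk 0.1 pos [ 0.1471 -0.5297  0.2299] F [-0.39  0.3  -0.07] w 0.0934
shift(cur frame) [ 2.496  -2.3297  0.4624] (goal frame) [ 1.3834 -3.1218  0.4598] turn [-1.100e-02  2.000e-03  4.026e+00]schema error: expected keys dx, dy, dz, rx, ry, rz
schema error: expected keys dx, dy, dz, rx, ry, rz
schema error: expected keys dx, dy, dz, rx, ry, rz
```

View pics/w1b.png

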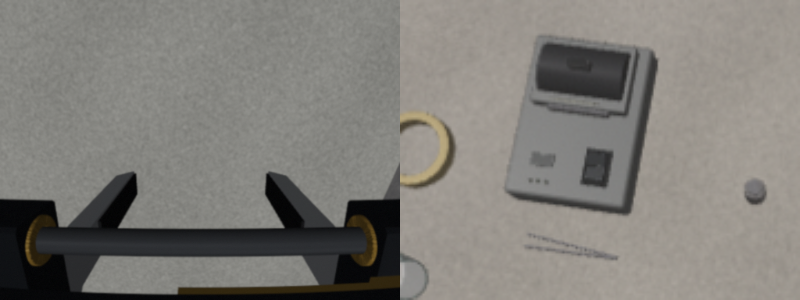

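The moves were refused because every row needs all six keys. The picture shows the arm still at its start pose, with the fingers open and nothing below them.

```bash
python3 -m jog '[{"dx":0,"dy":0,"dz":0,"rx":0,"ry":0,"rz":0.805},{"dx":0,"dy":0,"dz":0,"rx":0,"ry":0,"rz":0.805},{"dx":0,"dy":0,"dz":0,"rx":0,"ry":0,"rz":0.805},{"dx":0,"dy":0,"dz":0,"rx":0,"ry":0,"rz":0.805},{"dx":0,"dy":0,"dz":0,"rx":0,"ry":0,"rz":0.805},{"dx":0.0576,"dy":-0.13,"dz":0,"rx":0,"ry":0,"rz":0},{"dx":0.0576,"dy":-0.13,"dz":0,"rx":0,"ry":0,"rz":0},{"dx":0.0576,"dy":-0.13,"dz":0,"rx":0,"ry":0,"rz":0},{"dx":0.0576,"dy":-0.13,"dz":0,"rx":0,"ry":0,"rz":0},{"dx":0.0576,"dy":-0.13,"dz":0,"rx":0,"ry":0,"rz":0}]' 1 5
python3 - <<'E'
from h import *
delta([.5925,.1985,.09],-.1318)
E
```

```text
clock: 1.45
eef_pos: [0.2403, -0.3772, 0.2304]
tool_rot: [0.998, -0.066, -0.0, -0.0]
contact_force: [0.3, -0.5, -0.6]
gripper_width: 0.0006
grasp_force: 0.0
clk 1.45 pos [ 0.2403 -0.3772  0.2304] F [ 0.35 -0.52 -0.57] w 0.0006
shift(cur frame) [ 1.094  -2.4682  0.4617] (goal frame) [ 1.0941 -2.4682  0.4616] turn [-0.001  0.    -0.   ]
```

```bash
python3 -m jog '[{"dx":0.0576,"dy":-0.13,"dz":0,"rx":0,"ry":0,"rz":0},{"dx":0.0576,"dy":-0.13,"dz":0,"rx":0,"ry":0,"rz":0},{"dx":0.0576,"dy":-0.13,"dz":0,"rx":0,"ry":0,"rz":0},{"dx":0.0576,"dy":-0.13,"dz":0,"rx":0,"ry":0,"rz":0},{"dx":0.0576,"dy":-0.13,"dz":0,"rx":0,"ry":0,"rz":0},{"dx":0.0576,"dy":-0.13,"dz":0,"rx":0,"ry":0,"rz":0},{"dx":0.0576,"dy":-0.13,"dz":0,"rx":0,"ry":0,"rz":0},{"dx":0.0576,"dy":-0.13,"dz":0,"rx":0,"ry":0,"rz":0},{"dx":0.0576,"dy":-0.13,"dz":0,"rx":0,"ry":0,"rz":0},{"dx":0.0576,"dy":-0.13,"dz":0,"rx":0,"ry":0,"rz":0}]'
python3 -m jog '[{"dx":0.0576,"dy":-0.13,"dz":0,"rx":0,"ry":0,"rz":0},{"dx":0.0576,"dy":-0.13,"dz":0,"rx":0,"ry":0,"rz":0},{"dx":0.0576,"dy":-0.13,"dz":0,"rx":0,"ry":0,"rz":0},{"dx":0.0576,"dy":-0.13,"dz":0,"rx":0,"ry":0,"rz":0},{"dx":0.0576,"dy":-0.13,"dz":0,"rx":0,"ry":0,"rz":0},{"dx":0.0576,"dy":-0.13,"dz":0,"rx":0,"ry":0,"rz":0},{"dx":0.0576,"dy":-0.13,"dz":0,"rx":0,"ry":0,"rz":0},{"dx":0.0576,"dy":-0.13,"dz":0,"rx":0,"ry":0,"rz":0},{"dx":0.057,"dy":-0.128,"dz":0,"rx":0,"ry":0,"rz":0},{"dx":0,"dy":0,"dz":0,"rx":0,"ry":0,"rz":0}]'
python3 - <<'E'
from h import *
delta([.5925,.1985,.09],-.1318)
c=cap('wrist','w2'); t=cap('top','t2')
o=cv2.resize(c['img'][...,::-1],(400,300)); cv2.imwrite('pics/w2b.png',np.hstack([o,cv2.resize(t['img'][100:235,100:280,::-1],(400,300))]))
E
```

```text
clock: 2.7
eef_pos: [0.4257, -0.0739, 0.2305]
tool_rot: [0.998, -0.066, 0.0, 0.0]
contact_force: [0.7, -0.6, -0.7]
gripper_width: 0.0004
grasp_force: 0.0
clock: 3.95
eef_pos: [0.5922, 0.199, 0.2295]
tool_rot: [0.998, -0.065, -0.001, 0.0]
contact_force: [0.0, 0.1, 0.0]
gripper_width: 0.0004
grasp_force: 0.0
clk 3.95 pos [0.5922 0.199  0.2295] F [0.05 0.07 0.  ] w 0.0004
shift(cur frame) [0.0019 0.0016 0.4579] (goal frame) [0.0015 0.0017 0.4579] turn [0.003 0.011 0.02 ]
```

View pics/w2b.png

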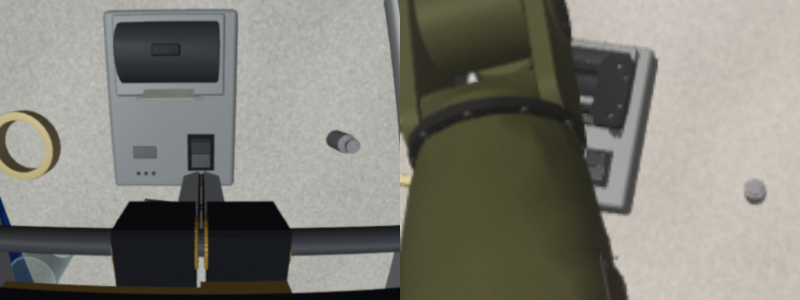

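The wrist view shows the closed fingertips lined up with the rocker, both at column ~201, with the printer square to the tool.

```bash
python3 -m jog '[{"dx":0,"dy":0,"dz":0.1,"rx":0,"ry":0,"rz":0},{"dx":0,"dy":0,"dz":0.1,"rx":0,"ry":0,"rz":0},{"dx":0,"dy":0,"dz":0.1,"rx":0,"ry":0,"rz":0},{"dx":0,"dy":0,"dz":0.1,"rx":0,"ry":0,"rz":0},{"dx":0,"dy":0,"dz":0.09,"rx":0,"ry":0,"rz":0},{"dx":0,"dy":0,"dz":0,"rx":0,"ry":0,"rz":0}]'
python3 -m jog '[{"dx":0,"dy":0,"dz":0.008,"rx":0,"ry":0,"rz":0},{"dx":0,"dy":0,"dz":0.008,"rx":0,"ry":0,"rz":0},{"dx":0,"dy":0,"dz":0.008,"rx":0,"ry":0,"rz":0},{"dx":0,"dy":0,"dz":0.008,"rx":0,"ry":0,"rz":0},{"dx":0,"dy":0,"dz":0.008,"rx":0,"ry":0,"rz":0},{"dx":0,"dy":0,"dz":0,"rx":0,"ry":0,"rz":0}]'
```

```text
clock: 4.8
eef_pos: [0.5911, 0.1964, 0.1068]
tool_rot: [0.998, -0.066, -0.001, 0.0]
contact_force: [-0.8, -0.3, -0.5]
gripper_width: 0.0001
grasp_force: 0.0
clock: 5.55
eef_pos: [0.592, 0.1974, 0.0979]
tool_rot: [0.998, -0.066, 0.0, -0.0]
contact_force: [1.0, -0.1, 0.9]
gripper_width: 0.0006
grasp_force: 0.2
```

```bash
python3 -m jog '[{"dx":0,"dy":0,"dz":0.008,"rx":0,"ry":0,"rz":0},{"dx":0,"dy":0,"dz":0.008,"rx":0,"ry":0,"rz":0},{"dx":0,"dy":0,"dz":0.004,"rx":0,"ry":0,"rz":0},{"dx":0,"dy":0,"dz":0,"rx":0,"ry":0,"rz":0}]'
python3 -m jog '[{"dx":0,"dy":0,"dz":0.004,"rx":0,"ry":0,"rz":0},{"dx":0,"dy":0,"dz":0,"rx":0,"ry":0,"rz":0}]'
python3 -m jog '[{"dx":0,"dy":0,"dz":0.004,"rx":0,"ry":0,"rz":0},{"dx":0,"dy":0,"dz":0,"rx":0,"ry":0,"rz":0}]'
```

```text
clock: 6.05
eef_pos: [0.5918, 0.1974, 0.0928]
tool_rot: [0.998, -0.066, -0.0, 0.0]
contact_force: [0.5, -0.3, 1.1]
gripper_width: 0.0008
grasp_force: 0.5
clock: 6.3
eef_pos: [0.592, 0.1974, 0.0919]
tool_rot: [0.998, -0.066, 0.0, 0.0]
contact_force: [1.2, 0.2, 1.3]
gripper_width: 0.0006
grasp_force: 0.8
clock: 6.55
eef_pos: [0.5921, 0.1974, 0.0916]
tool_rot: [0.998, -0.066, 0.0, -0.0]
contact_force: [-1.7, -1.2, 7.0]
gripper_width: 0.0006
grasp_force: 3.7
```

```bash
python3 -m jog '[{"dx":0,"dy":0,"dz":0.004,"rx":0,"ry":0,"rz":0},{"dx":0,"dy":0,"dz":0,"rx":0,"ry":0,"rz":0},{"dx":0,"dy":0,"dz":0,"rx":0,"ry":0,"rz":0}]'
python3 -m jog '[{"dx":0,"dy":0,"dz":-0.04,"rx":0,"ry":0,"rz":0},{"dx":0,"dy":0,"dz":-0.1,"rx":0,"ry":0,"rz":0},{"dx":0,"dy":0,"dz":-0.1,"rx":0,"ry":0,"rz":0},{"dx":0,"dy":0,"dz":-0.1,"rx":0,"ry":0,"rz":0},{"dx":0,"dy":0,"dz":-0.1,"rx":0,"ry":0,"rz":0},{"dx":0,"dy":0,"dz":0,"rx":0,"ry":0,"rz":0}]'
python3 - <<'E'
from h import *
delta([.5217,-.1277,.075],.1312)
c=cap('wrist','w3'); cv2.imwrite('pics/w3b.png',cv2.resize(c['img'][150:240,180:330,::-1],(750,450),interpolation=2))
E
```

```text
clock: 6.92
eef_pos: [0.5922, 0.1975, 0.0913]
tool_rot: [0.998, -0.066, 0.001, -0.0]
contact_force: [-3.9, -2.0, 13.8]
gripper_width: 0.0005
grasp_force: 6.9
clock: 7.68
eef_pos: [0.5924, 0.1977, 0.2016]
tool_rot: [0.998, -0.066, 0.001, -0.001]
contact_force: [1.0, 0.2, -0.5]
gripper_width: 0.0004
grasp_force: 0.0
clk 7.675 pos [0.5924 0.1977 0.2016] F [ 1.04  0.24 -0.55] w 0.0004
shift(cur frame) [-0.1105  1.3277  0.4046] (goal frame) [-0.4505  1.2533  0.4065] turn [-0.008 -0.027 -2.628]
```

View pics/w3b.png

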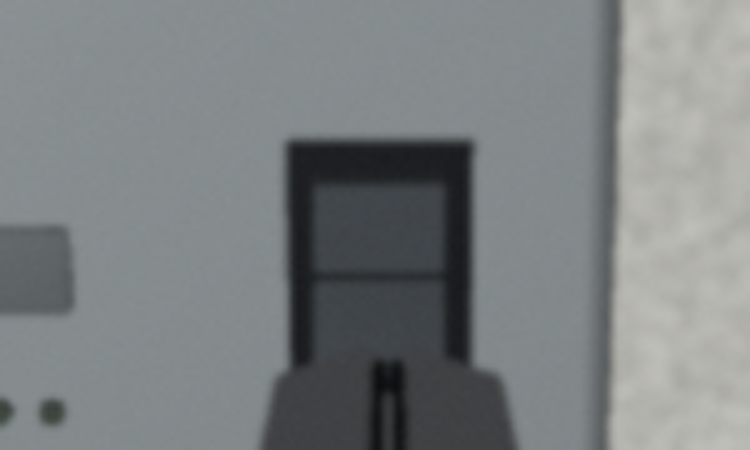

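The crop shows the rocker's far half now down: it sits below the frame, with the V line at row ~273. The force rise at tip height 66.5 mm fits it being fully over. Next is the power key.

```bash
python3 -m jog '[{"dx":0,"dy":0,"dz":0,"rx":0,"ry":0,"rz":-0.657},{"dx":0,"dy":0,"dz":0,"rx":0,"ry":0,"rz":-0.657},{"dx":0,"dy":0,"dz":0,"rx":0,"ry":0,"rz":-0.657},{"dx":0,"dy":0,"dz":0,"rx":0,"ry":0,"rz":-0.657},{"dx":-0.045,"dy":0.125,"dz":0,"rx":0,"ry":0,"rz":0},{"dx":-0.045,"dy":0.125,"dz":0,"rx":0,"ry":0,"rz":0},{"dx":-0.045,"dy":0.125,"dz":0,"rx":0,"ry":0,"rz":0},{"dx":-0.045,"dy":0.125,"dz":0,"rx":0,"ry":0,"rz":0},{"dx":-0.045,"dy":0.125,"dz":0,"rx":0,"ry":0,"rz":0},{"dx":-0.045,"dy":0.125,"dz":0,"rx":0,"ry":0,"rz":0}]'
python3 -m jog '[{"dx":-0.045,"dy":0.125,"dz":0,"rx":0,"ry":0,"rz":0},{"dx":-0.045,"dy":0.125,"dz":0,"rx":0,"ry":0,"rz":0},{"dx":-0.045,"dy":0.125,"dz":0,"rx":0,"ry":0,"rz":0},{"dx":-0.045,"dy":0.125,"dz":0,"rx":0,"ry":0,"rz":0},{"dx":0,"dy":0,"dz":0.1,"rx":0,"ry":0,"rz":0},{"dx":0,"dy":0,"dz":0.1,"rx":0,"ry":0,"rz":0},{"dx":0,"dy":0,"dz":0.1,"rx":0,"ry":0,"rz":0},{"dx":0,"dy":0,"dz":0.1,"rx":0,"ry":0,"rz":0},{"dx":0,"dy":0,"dz":0,"rx":0,"ry":0,"rz":0},{"dx":0,"dy":0,"dz":0,"rx":0,"ry":0,"rz":0}]'
python3 - <<'E'
from h import *
delta([.5217,-.1277,.045],.1312)
c=cap('wrist','w4'); cv2.imwrite('pics/w4b.png',c['img'][...,::-1])
E
```

```text
clock: 8.98
eef_pos: [0.5486, 0.0018, 0.1984]
tool_rot: [0.998, 0.066, -0.001, -0.0]
contact_force: [0.2, -0.2, 0.7]
gripper_width: 0.0007
grasp_force: 0.0
clock: 10.22
eef_pos: [0.5213, -0.1271, 0.1003]
tool_rot: [0.998, 0.066, 0.0, -0.0]
contact_force: [0.8, -0.5, 0.6]
gripper_width: 0.0006
grasp_force: 0.0
clk 10.225 pos [ 0.5213 -0.1271  0.1003] F [ 0.84 -0.46  0.6 ] w 0.0006
shift(cur frame) [0.0011 0.0026 0.1213] (goal frame) [0.0011 0.0026 0.1213] turn [-0.    -0.001 -0.001]
```

View pics/w4b.png

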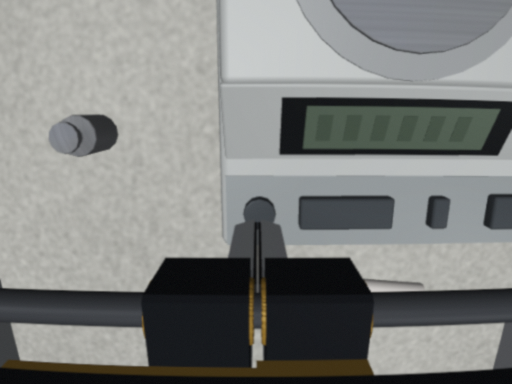

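The fingers are centred on the power key (column ~258).

```bash
python3 -m jog '[{"dx":0,"dy":0,"dz":0.05,"rx":0,"ry":0,"rz":0},{"dx":0,"dy":0,"dz":0.05,"rx":0,"ry":0,"rz":0},{"dx":0,"dy":0,"dz":0.02,"rx":0,"ry":0,"rz":0},{"dx":0,"dy":0,"dz":0.008,"rx":0,"ry":0,"rz":0},{"dx":0,"dy":0,"dz":0.008,"rx":0,"ry":0,"rz":0},{"dx":0,"dy":0,"dz":0,"rx":0,"ry":0,"rz":0}]'
python3 -m jog '[{"dx":0,"dy":0,"dz":0.008,"rx":0,"ry":0,"rz":0},{"dx":0,"dy":0,"dz":0.006,"rx":0,"ry":0,"rz":0},{"dx":0,"dy":0,"dz":0,"rx":0,"ry":0,"rz":0}]'
```

```text
clock: 11.02
eef_pos: [0.5214, -0.1271, 0.0661]
tool_rot: [0.998, 0.066, 0.0, 0.0]
contact_force: [-0.8, 0.3, 1.7]
gripper_width: -0.0001
grasp_force: 0.5
clock: 11.4
eef_pos: [0.5215, -0.1272, 0.0627]
tool_rot: [0.998, 0.066, 0.0, 0.0]
contact_force: [-1.3, 0.5, 5.5]
gripper_width: 0.0007
grasp_force: 2.9
```

```bash
python3 -m jog '[{"dx":0,"dy":0,"dz":0.004,"rx":0,"ry":0,"rz":0},{"dx":0,"dy":0,"dz":0,"rx":0,"ry":0,"rz":0},{"dx":0,"dy":0,"dz":0,"rx":0,"ry":0,"rz":0}]'
python3 -m jog '[{"dx":0,"dy":0,"dz":-0.02,"rx":0,"ry":0,"rz":0},{"dx":0,"dy":0,"dz":-0.05,"rx":0,"ry":0,"rz":0},{"dx":0,"dy":0,"dz":-0.05,"rx":0,"ry":0,"rz":0},{"dx":0,"dy":0.06,"dz":0,"rx":0,"ry":0,"rz":0},{"dx":0,"dy":0.06,"dz":0,"rx":0,"ry":0,"rz":0},{"dx":0,"dy":0.06,"dz":0,"rx":0,"ry":0,"rz":0},{"dx":0,"dy":0.058,"dz":0,"rx":0,"ry":0,"rz":0},{"dx":0,"dy":0,"dz":0,"rx":0,"ry":0,"rz":0},{"dx":0,"dy":0,"dz":0,"rx":0,"ry":0,"rz":0}]'
python3 - <<'E'
from h import *
delta([.5294,-.1862,.0375],.1312)
E
```

```text
clock: 11.78
eef_pos: [0.5214, -0.1271, 0.0619]
tool_rot: [0.998, 0.065, 0.0, 0.0]
contact_force: [-1.5, 0.3, 6.1]
gripper_width: 0.0003
grasp_force: 3.5
clock: 12.9
eef_pos: [0.5289, -0.1859, 0.0913]
tool_rot: [0.998, 0.065, -0.0, -0.0]
contact_force: [-0.8, -0.5, 0.4]
gripper_width: 0.0003
grasp_force: 0.0
clk 12.9 pos [ 0.5289 -0.1859  0.0913] F [-0.79 -0.54  0.41] w 0.0003
shift(cur frame) [0.0017 0.0014 0.1151] (goal frame) [0.0017 0.0014 0.1151] turn [-0.003  0.003 -0.002]
```

```bash
python3 -m jog '[{"dx":0,"dy":0,"dz":0.05,"rx":0,"ry":0,"rz":0},{"dx":0,"dy":0,"dz":0.04,"rx":0,"ry":0,"rz":0},{"dx":0,"dy":0,"dz":0.008,"rx":0,"ry":0,"rz":0},{"dx":0,"dy":0,"dz":0.008,"rx":0,"ry":0,"rz":0},{"dx":0,"dy":0,"dz":0.008,"rx":0,"ry":0,"rz":0},{"dx":0,"dy":0,"dz":0.004,"rx":0,"ry":0,"rz":0},{"dx":0,"dy":0,"dz":0.003,"rx":0,"ry":0,"rz":0},{"dx":0,"dy":0,"dz":0,"rx":0,"ry":0,"rz":0},{"dx":0,"dy":0,"dz":0,"rx":0,"ry":0,"rz":0}]'
```

```text
clock: 14.02
eef_pos: [0.5291, -0.186, 0.0617]
tool_rot: [0.998, 0.066, 0.0, -0.0]
contact_force: [-4.1, 2.4, 8.0]
gripper_width: 0.0001
grasp_force: 3.6
```

Tare is pressed (8 N, about 4 mm). Moving up and over to print.

```bash
python3 -m jog '[{"dx":0,"dy":0,"dz":-0.021,"rx":0,"ry":0,"rz":0},{"dx":0,"dy":0,"dz":-0.05,"rx":0,"ry":0,"rz":0},{"dx":0,"dy":0,"dz":-0.05,"rx":0,"ry":0,"rz":0},{"dx":0,"dy":0,"dz":-0.03,"rx":0,"ry":0,"rz":0},{"dx":0,"dy":0.1,"dz":0,"rx":0,"ry":0,"rz":0},{"dx":0,"dy":0.1,"dz":0,"rx":0,"ry":0,"rz":0},{"dx":0,"dy":0.1,"dz":0,"rx":0,"ry":0,"rz":0},{"dx":0,"dy":0.1,"dz":0,"rx":0,"ry":0,"rz":0},{"dx":0,"dy":0.06,"dz":0,"rx":0,"ry":0,"rz":0},{"dx":0,"dy":0,"dz":0,"rx":0,"ry":0,"rz":0}]'
python3 -m jog '[{"dx":0,"dy":0,"dz":0,"rx":0,"ry":0,"rz":0}]'
python3 - <<'E'
from h import *
delta([.5445,-.3002,.0375],.1312)
E
```

```text
clock: 15.28
eef_pos: [0.544, -0.3005, 0.0989]
tool_rot: [0.998, 0.065, -0.0, -0.0]
contact_force: [0.4, -0.2, -0.6]
gripper_width: 0.0005
grasp_force: 0.0
clock: 15.4
eef_pos: [0.5441, -0.2994, 0.0989]
tool_rot: [0.998, 0.066, -0.0, -0.0]
contact_force: [0.2, 0.2, 0.5]
gripper_width: 0.0006
grasp_force: 0.0
clk 15.4 pos [ 0.5441 -0.2994  0.0989] F [0.17 0.23 0.5 ] w 0.0006
shift(cur frame) [0.0013 0.0035 0.1457] (goal frame) [0.0013 0.0035 0.1457] turn [-0.003  0.002  0.003]
```

```bash
python3 -m jog '[{"dx":0,"dy":0,"dz":0.08,"rx":0,"ry":0,"rz":0},{"dx":0,"dy":0,"dz":0.04,"rx":0,"ry":0,"rz":0},{"dx":0,"dy":0,"dz":0.008,"rx":0,"ry":0,"rz":0},{"dx":0,"dy":0,"dz":0.008,"rx":0,"ry":0,"rz":0},{"dx":0,"dy":0,"dz":0.008,"rx":0,"ry":0,"rz":0},{"dx":0,"dy":0,"dz":0.004,"rx":0,"ry":0,"rz":0},{"dx":0,"dy":0,"dz":0.003,"rx":0,"ry":0,"rz":0},{"dx":0,"dy":0,"dz":0,"rx":0,"ry":0,"rz":0},{"dx":0,"dy":0,"dz":0,"rx":0,"ry":0,"rz":0}]'
python3 -m jog '[{"dx":0,"dy":0,"dz":-0.021,"rx":0,"ry":0,"rz":0},{"dx":0,"dy":0,"dz":-0.08,"rx":0,"ry":0,"rz":0},{"dx":0,"dy":0,"dz":-0.1,"rx":0,"ry":0,"rz":0},{"dx":0,"dy":0,"dz":-0.1,"rx":0,"ry":0,"rz":0},{"dx":0,"dy":0,"dz":-0.1,"rx":0,"ry":0,"rz":0},{"dx":-0.1,"dy":0,"dz":-0.1,"rx":0,"ry":0,"rz":0},{"dx":-0.1,"dy":0,"dz":-0.1,"rx":0,"ry":0,"rz":0},{"dx":-0.1,"dy":0,"dz":0,"rx":0,"ry":0,"rz":0},{"dx":0,"dy":0,"dz":0,"rx":0,"ry":0,"rz":0},{"dx":0,"dy":0,"dz":0,"rx":0,"ry":0,"rz":0}]'
python3 - <<'E'
from h import *
c=cap('scene','s5');t=cap('top','t5');s0=dict(np.load('scene0.npz'));t0=dict(np.load('top0.npz'))
cv2.imwrite('pics/fin.png',np.vstack([np.hstack([cv2.resize(a['img'][...,::-1],(400,300)) for a in p]) for p in((t,c),(t0,s0))]))
E
```

```text
clock: 16.52
eef_pos: [0.5442, -0.3, 0.0618]
tool_rot: [0.998, 0.066, 0.0, 0.0]
contact_force: [-3.6, 2.8, 7.2]
gripper_width: 0.0003
grasp_force: 3.5
clock: 17.77
eef_pos: [0.4702, -0.3099, 0.212]
tool_rot: [0.998, 0.065, 0.0, 0.0]
contact_force: [-0.7, 1.2, 0.5]
gripper_width: 0.0007
grasp_force: 0.0
```

View pics/fin.png

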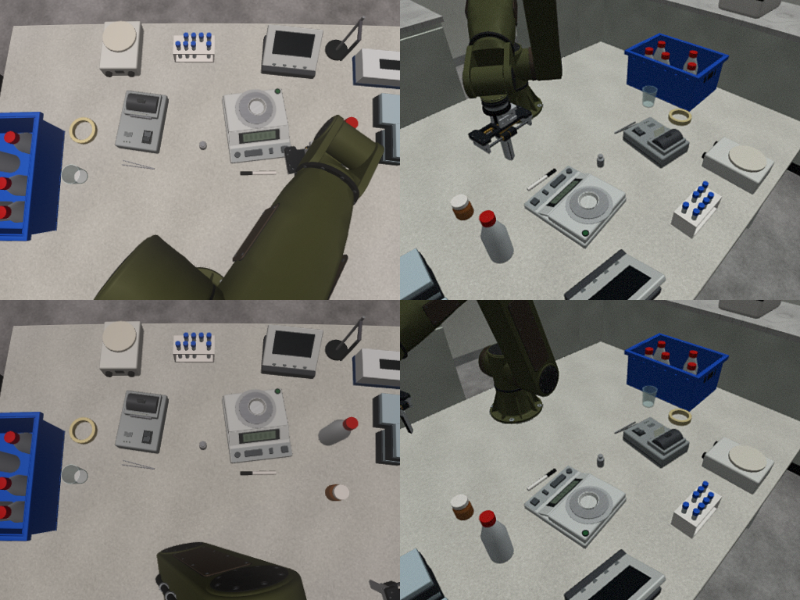

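Before and after match: balance (250,125), printer (142,120), dish, bottle, jar and the small items have not visibly moved. The arm is clear of everything, so I'm handing in.

```bash
python3 -c "
from rig import ticket
print(ticket.hand_in())"
```

```text
the job is handed in; nothing more can be done
None
```

I switched the printer's rocker over, then pressed power, tare and print in that order and let each come up. Contact forces stayed at or below about 14 N on the printer and 10 N on the balance, nothing on the bench visibly moved, and the job is handed in; no verdict came back.

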